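Snap the flap's pivot clip back on with the fork tool

TASK

The split clip that holds the flap of the storage box lies loose on top of the box, its open mouth towards the pivot pin. Pick up the fork tool and, with the fork and never the fingers, gently push the clip sideways into the pin's groove until it snaps fully home, without ramming it (the pin is sprung and gives way as you push, so go on until you feel the snap). Then lay the tool back down on the shelf, flat and right way up as it was, and leave the clip seated and the other things where they stand.

Things in the scene. Friction and masses are not known exactly. Their poses are not given: they have to be found in the camera images.
- box: fixed cream plastic storage box, empty, 180 (x) x 150 (y) x 70 mm high, flat closed top; open +y side with a flap. Origin at the centre of its underside; z up. The pivot pin stands on its top at x +40, y +45 mm of the box frame. The clip is pushed along the box's +x. The box cannot move
- pin_axis (a point): upright steel pivot pin on the box top: point on its axis 4 mm above the box top (mid-thickness of a seated clip); axes are the box's. Groove: neck 16 mm in diameter from the box top up to 11 mm, under a 24 mm head whose top is at 17 mm. The pin slides in a slot in the top against a spring: pushed in the box's +x it yields from about 2 N, 0.52 N per mm, up to 24 mm, and springs back
- clip_seat (a point): loose dark steel split clip (52 g, 8 mm thick) flat on the box top: the point in its mouth where the pin axis sits when home, at mid-thickness. x points out of the mouth to the pin, z up. Its back has two shoulders facing -x at x = -22 mm (5 to 18 mm either side of the middle) and between them a tang 10 mm wide back to x = -34 mm. Starts 45 to 65 mm short of the pin, a little off line and turned
- tool_grip (a point): fork tool (130 g) lying on the shelf: centre of its wooden handle, 26 mm above the underside of the tool. x points along the tool to the fork, z up. Handle 90 mm long (x), 18 mm wide (y), 32 mm tall (z from 10 to 42 mm above the underside), over a narrower 11 mm wide keel that reaches down to the underside
- tool_tip (a point): mid-way between the two prong tips of the fork, 80 mm ahead of tool_grip along the tool's x and 4 mm above its underside (mid-thickness). The steel fork is 8 mm thick and 32 mm wide; its notch is 14 mm wide and 18 mm deep and takes the clip's tang with 2 mm to spare each side, so the prong tips bear on the clip's two shoulders
- bottle: bystander: clear spray bottle 193 mm tall, 68 mm diameter, origin at the centre of its underside
- tumbler: bystander: steel tumbler 95 mm tall, 72 mm diameter, origin at the centre of its underside
- brush: bystander: short bamboo-handled brush lying flat, 190 mm long along its x, 24 mm tall, origin at its underside
- dustpan: bystander: grey plastic dustpan 150 x 160 mm, 47 mm tall, origin at the centre of its underside; handle to its +x
- forktool: the fork tool as a whole; origin under the handle's centre, at the underside
- clip: the clip as a whole; origin 4 mm under clip_seat, same axes. Two sprung jaws end in round lips 8 mm in diameter, centred at x = 8.5, y = +/-9 mm: the mouth is 10 mm wide and must spread to 16 mm for the pin neck. The push needed is about 10 to 17 N and changes with friction; it drops at the snap; a load over 25 N bends the clip
- pin: the pin as a whole; origin on its axis at the box top
Mind the look-alikes: they are no part of the job. What is shaped like the forktool but turquoise is not meant.

How it is judged:
On the way, in this order (a step that is already met when the one before it is completed fails the run):
1. the fork tool is picked up in the fingers (distance of tool_grip from where it was at the start of the episode above 0.03 m and contact force between the fingers and forktool above 1 N), for 0.1 s.
2. the held fork pushes the clip (contact force between forktool and clip above 3 N and contact force between the fingers and forktool above 1 N), for 0.02 s.
3. the clip snaps home in the groove: its seat point within 3 mm of the pin axis (horizontal distance between clip_seat and pin_axis below 0.003 m and z of clip_seat in the frame of pin_axis between -0.003 and 0.004 m and angle between clip_seat's own z axis and vertical below 0.12 rad), for 0.2 s.
At the end, for the whole second after the job is handed in: The clip is home on the pin (seat point within 3 mm of the pin axis, lying level in the groove) and at rest; the fork tool lies flat on the shelf, right way up, released and still (all of step 3 and height (world z) of tool_grip between 0.022 and 0.03 m and angle between tool_grip's own z axis and vertical below 0.1 rad and linear speed of each of forktool, clip below 0.02 m/s); the robot touches nothing.
It fails at once if the fork tool rams the clip or the pin (over 25 N) (contact force between forktool and clip above 25 N or contact force between forktool and pin above 25 N).
It fails at once if the fingers or the arm touch the clip (contact force between any of the fingers, the arm and clip above 0.3 N).
It fails at once if the spray bottle, tumbler, brush or dustpan is pushed more than 30 mm away (distance of any of bottle, tumbler, brush, dustpan from where it was at the start of the episode above 0.03 m).
It also fails if it takes over 64 s, if anything falls off the work surface, if the arm or the gripper's body presses on something with over 40 N, if the wrist force passes 120 N, or if a joint passes its speed limit or range.

ROBOT

A 6-joint arm with a two-finger parallel gripper is mounted at the origin on the work surface. World frame = base frame: x ahead of the robot, y to its left, z up, the work surface at z = 0. Lengths are in m, angles in rad, forces in N, time in s.
With the tool pointing down it reaches from about 0.275 to 0.75 m from the base axis. Payload 10.2 kg.
Tool frame: the origin (TCP) lies at the very end of the fingers, on their centre line; the grasp point (between the pads) lies 19 mm behind it (arm.grip_depth is the z of the grasp point in the tool frame, in m); z points along the fingers, x is the direction in which the jaws open and shut, and the axes are right-handed (so a half turn about z gives the same grasp; the last joint's range is limited). The gripper opens to 85 mm and grips with 20 to 120 N. Pads are 22 mm wide; open, the fingers measure 114 mm over their backs; the gripper's body (76 mm by 85 mm) begins 54 mm behind the grasp point. The pads swing forward as they close: fully open they stand 13 mm farther back than shut.
Start: joints at [-1.494, 0.313, 1.498, -0, 1.331, -0.223], TCP at [0.155, -0.502, 0.231] pointing down, gripper open.
Joint ranges: [-2.94, 2.94], [-0.97, 2.17], [0.19, 2.56], [-1.23, 4.37], [0.02, 3.11], [-2.88, 2.88]. Speed limits (rad/s): [2.39, 2.39, 3.01, 3.14, 3.14, 3.14].

INTERFACE

Orientations are given as a unit quaternion [w, x, y, z].
In Python, from station import arm gives the robot as it stands.
- The arm moves only by the shell command python3 -m inch 'ROWS' [OPENING] [FORCE]. ROWS is a JSON object of lists of equal length, an entry for each row: "travel": the shift along the tool's x, y, z in mm, a list of three; "twist": the turn, a rotation vector about the tool's x, y, z in rad, a list of three. A call has 1 to 10 rows; each row is the pose to reach, as a shift and turn from the pose commanded when the call began, along the tool's axes at that moment; what a row does not reach only later rows make up. A row lasts 1/12 s, in which the tool goes at most 41.7 mm and 7.16 degrees, less where a joint would pass 70% of its speed; a pose out of reach is approached as far as the arm can. A call with a gripper value outside its range is refused whole. OPENING is the finger opening in mm, from 0 to 85.4, set as the call begins (- or left out, the last holds). The fingers move at their own pace and stop on an object; FORCE is the grip in N (left out, the last holds). Time passes only in rows, so rows that repeat a pose let the fingers close. It gives the time, the measured TCP pose, the force and the opening at its end, in the units of the state.
- arm.observe(): the state, without advancing time (a new reading comes with each control period).
- arm.read_camera(name): name is "scene" or "side" or "wrist"; returns a dict with "color" (400x640x3 uint8, red, green, blue), "vertical_fov" (degrees; the focal length in pixels is half the picture's height over the tangent of half this angle, whatever the lens; pixels are square), "cx", "cy" (the principal point, pixels), "rvec" (rotation vector, rad) and "tvec" (3), from world to camera coordinates, as OpenCV has them; the wrist camera has in their place "tool_from_camera" (4x4, takes a point from camera to tool coordinates, whose origin is the TCP and whose axes are the tool frame's). Camera axes: x right, y down, z forward; pixel columns grow to the right and rows downward; lengths in m; the calibration is good to about 2 mm. A picture is of the moment at which its call begins: read the wrist's pose just before it. There is no depth.
- arm.hand_in(): hands the job in, once; it reports no verdict.
Trained networks look in a picture, given as the dict that the camera call returned (one of the last four; its "shot" number tells which), for a name from the list of things; names that differ only in an ending like _2 or _b are one class to them, and where a whole thing is asked for, a point or a joint stands for the part that bears it (a point fixed in the world has none). Each returns a list of dicts, best first, with "confidence" (0 to 1); they miss things now and then, are a little off and sometimes report something else, mostly with a low value. They report only what shows in the picture. A call takes as long as a camera call. They do not tell look-alikes from the thing itself.
- arm.outline_of(query, picture): "region" (400x640 bool, what is visible of it) and "at" ([column, row] in pixels, amid what is visible of it).
- arm.tip_of(query, picture): "at" ([column, row] in pixels: a listed point, or the origin of a listed thing).
The state is a dict: "time_s": time; "q": joint angles; "dq": joint speeds; "joint_torque": joint torques, N m; "ee_pos": TCP position; "orientation": TCP orientation; "wrist_force": force on the tool from outside, world axes, zero at the start; "torque": the same for the moment, N m; "width": opening from 0.0 (shut) to 1.0 (fully open).
Only numpy, scipy, OpenCV 4.12 (cv2) and the standard library are available. Lean on these libraries where they do the work, as an engineer would, in place of code of your own. Each camera call takes 0.05 s, during which the arm holds its last target.

## Working session

There is one attempt and no reset: what is moved stays moved. The work goes in short steps, Python scripts to look and compute and a shell command to move; the robot and the scene stay as the last step left them, time stands still between calls to the robot, and variables do not carry over. Pictures are saved under pics/ and viewed, and the job is handed in when it is done.

```bash
ls; mkdir -p pics
cat > h.py <<'E'
import numpy as np,cv2
from scipy.spatial.transform import Rotation as R
from station import arm
def qR(q): return R.from_quat([q[1],q[2],q[3],q[0]]).as_matrix()
def cam(name):
    s=arm.observe(); p=arm.read_camera(name)
    f=p["color"].shape[0]/2/np.tan(np.radians(p["vertical_fov"])/2)
    if "rvec" in p:
        Rm=cv2.Rodrigues(np.array(p["rvec"],float))[0]; t=np.array(p["tvec"],float).ravel()
        C=-Rm.T@t; Rw=Rm.T
    else:
        T=np.array(p["tool_from_camera"]); Rt=qR(s["orientation"]); 
        C=np.array(s["ee_pos"])+Rt@T[:3,3]; Rw=Rt@T[:3,:3]
    return p,(f,p["cx"],p["cy"],C,Rw)
def pix2w(uv,c,z):
    f,cx,cy,C,Rw=c; d=Rw@np.array([(uv[0]-cx)/f,(uv[1]-cy)/f,1.]); return C+d*(z-C[2])/d[2]
def w2pix(P,c):
    f,cx,cy,C,Rw=c; q=Rw.T@(np.array(P)-C); return np.array([cx+f*q[0]/q[2],cy+f*q[1]/q[2]])
def save(p,n): cv2.imwrite(f"pics/{n}.png",cv2.cvtColor(p["color"],cv2.COLOR_RGB2BGR))
E
python3 - <<'E'
from h import *
for n in("scene","side","wrist"):
    p,c=cam(n); save(p,n+"0")
    print(n,p["vertical_fov"],np.round(c[3],3),np.round(c[4][:,2],2))
    for q in("forktool","tool_grip","tool_tip","clip_seat","pin_axis","box"):
        print(q,[(np.round(d["at"]).tolist(),round(d["confidence"],2)) for d in arm.tip_of(q,p)])
print(arm.observe())
E
```

```text
pics
scene 42.609569980360114 [ 1.493 -0.23   1.137] [-0.63  0.17 -0.76]
forktool [([223.0, 208.0], 0.65), ([254.0, 174.0], 0.59)]
tool_grip [([257.0, 166.0], 0.71), ([219.0, 202.0], 0.57), ([221.0, 279.0], 0.27)]
tool_tip [([215.0, 227.0], 0.77), ([236.0, 181.0], 0.76), ([448.0, 206.0], 0.73)]
clip_seat [([342.0, 191.0], 0.56), ([330.0, 215.0], 0.41)]
pin_axis [([351.0, 202.0], 0.55)]
box [([326.0, 215.0], 0.58)]
side 55.82838707905912 [0.117 0.516 0.768] [ 0.48 -0.53 -0.7 ]
forktool [([400.0, 246.0], 0.88), ([394.0, 204.0], 0.61)]
tool_grip [([399.0, 197.0], 0.62), ([296.0, 239.0], 0.32), ([419.0, 162.0], 0.29)]
tool_tip [([406.0, 224.0], 0.75), ([380.0, 184.0], 0.73)]
clip_seat [([286.0, 230.0], 0.66)]
pin_axis [([273.0, 220.0], 0.43), ([162.0, 306.0], 0.42)]
box [([298.0, 239.0], 0.78)]
wrist 59.26605916477461 [ 0.222 -0.481  0.373] [-0.27 -0.08 -0.96]
forktool []
tool_grip []
tool_tip []
clip_seat []
pin_axis []
box []
{'time_s': 1.05, 'q': array([-1.49442569e+00,  3.12891525e-01,  1.49769762e+00,  3.43760148e-06,
        1.33099157e+00, -2.23395253e-01]), 'dq': array([-0.00071924,  0.00196417, -0.00147363,  0.00080223,  0.00154985,
        0.00160915]), 'joint_torque': array([-1.15806830e-03, -4.12174451e+01, -2.59901923e+01, -2.53416310e-04,
        4.64181612e-04, -1.77106875e-05]), 'ee_pos': array([ 0.15502297, -0.50159955,  0.23129941]), 'orientation': array([ 3.42779054e-06,  8.04765732e-01, -5.93592551e-01,  5.16273300e-06]), 'wrist_force': array([0.65671918, 0.49128393, 0.09133212]), 'torque': array([-0.02088654,  0.03727028, -0.00656471]), 'width': 0.9982765058691572}
```

View pics/scene0.png

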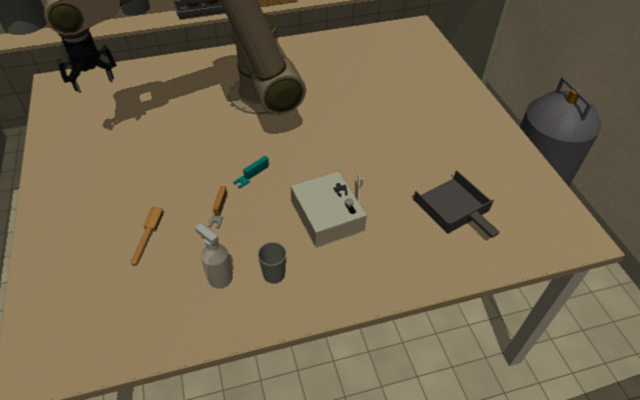

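View pics/side0.png

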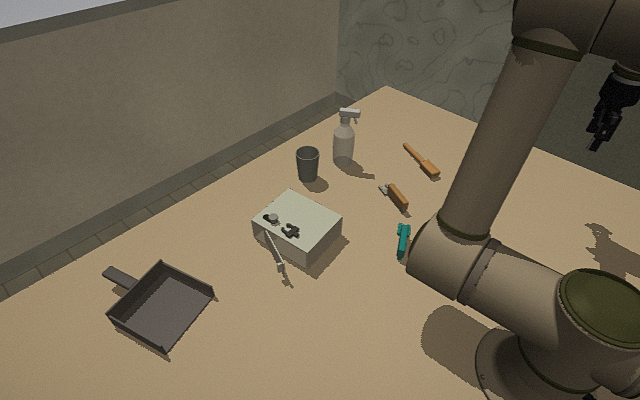

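Scene view: the orange-handled fork tool is at (219,202) with its fork at (215,222). The turquoise look-alike is at (252,172) and the brush at (148,232). The box is at (328,208), with the clip at (341,189) and the pin head at (349,203). Side view: orange tool (397,196), turquoise (403,238), brush (421,160). By the description I choose the orange-and-steel tool.

Run:
```python
from h import *
ps={}
for n in("scene","side"):
    p,c=cam(n); ps[n]=c
    u,v={"scene":(219,207),"side":(395,196)}[n]
    a=p["color"][v-45:v+45,u-60:u+60]; cv2.imwrite(f"pics/crop_{n}.png",cv2.resize(a[:,:,::-1],None,fx=6,fy=6,interpolation=cv2.INTER_CUBIC))
    u,v={"scene":(330,208),"side":(297,232)}[n]
    a=p["color"][v-45:v+45,u-60:u+60]; cv2.imwrite(f"pics/cropb_{n}.png",cv2.resize(a[:,:,::-1],None,fx=6,fy=6,interpolation=cv2.INTER_CUBIC))
def pr(n,uv,z): print(n,uv,np.round(pix2w(uv,ps[n],z),4))
pr("scene",(219,202),.026);pr("side",(399,197),.026)
pr("scene",(215,227),.004);pr("side",(380,184),.004)
pr("scene",(342,191),.074);pr("side",(286,230),.074)
pr("scene",(351,202),.074);pr("side",(273,220),.074)
pr("scene",(218,280),.0);pr("scene",(273,280),.0)
```

```text
scene (219, 202) [ 0.496  -0.2239  0.026 ]
side (399, 197) [ 0.4847 -0.2229  0.026 ]
scene (215, 227) [ 0.5656 -0.249   0.004 ]
side (380, 184) [ 0.5712 -0.2523  0.004 ]
scene (342, 191) [0.5909 0.1134 0.074 ]
side (286, 230) [0.5925 0.117  0.074 ]
scene (351, 202) [0.6362 0.1247 0.074 ]
side (273, 220) [0.6405 0.1167 0.074 ]
scene (218, 280) [ 0.7381 -0.2679  0.    ]
scene (273, 280) [ 0.7762 -0.1304  0.    ]
```

View pics/crop_scene.png

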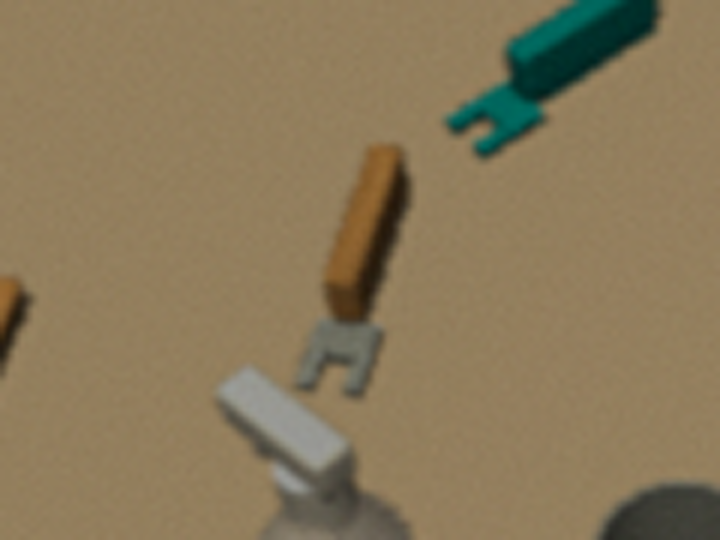

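View pics/cropb_side.png

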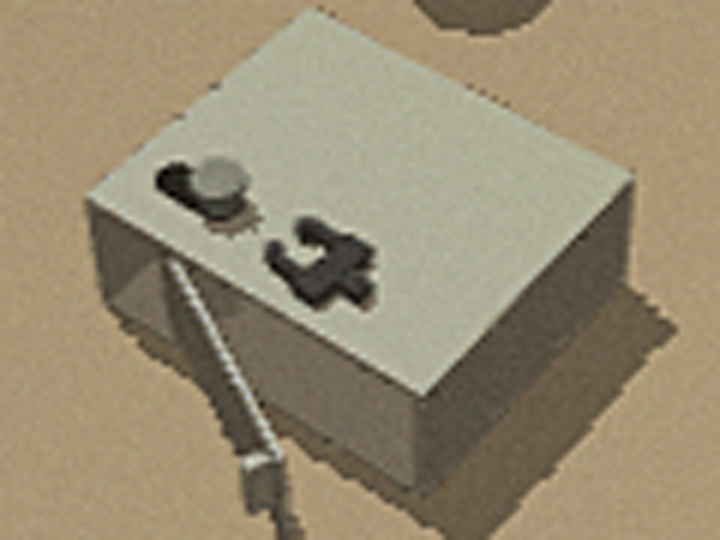

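View pics/cropb_scene.png

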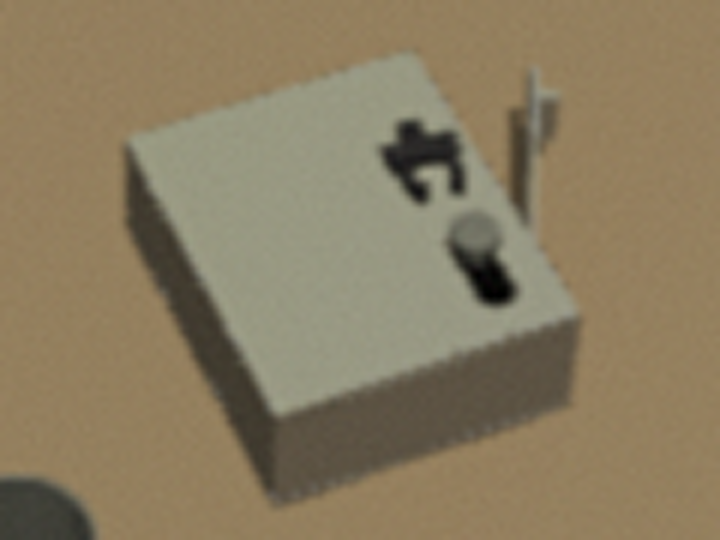

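```bash
cat >> h.py <<'E'
def plan(pos,jaw,rows=None):
    """TCP target pos, jaw axis heading (rad, mod pi), pointing down -> travel mm, twist"""
    s=arm.observe(); R0=qR(s["orientation"]); best=None
    for k in(0,np.pi):
        a=jaw+k; x=np.array([np.cos(a),np.sin(a),0]); z=np.array([0,0,-1.]); Rt=np.c_[x,np.cross(z,x),z]
        tw=R.from_matrix(R0.T@Rt).as_rotvec()
        if best is None or np.linalg.norm(tw)<np.linalg.norm(best): best=tw
    tr=R0.T@(np.array(pos)-s["ee_pos"])*1000
    print("travel",np.round(tr,1),"|",round(np.linalg.norm(tr),1),"twist",np.round(best,3),"minrows",np.ceil(max(np.linalg.norm(tr)/41.7,np.linalg.norm(best)/np.radians(7.16))), "q6",round(s["q"][5],2),"t",s["time_s"])
E
python3 - <<'E'
from h import *
sc=[(128,145),(412,52),(578,318),(275,415)]; sd=[(315,10),(633,180),(425,395),(90,200)]
p,cs=cam("scene"); p,cd=cam("side")
for nm,o,c,l in(("scene",(270,163),cs,sc),("side",(237,187),cd,sd)):
    P=np.array([pix2w((o[0]+u/6-.4,o[1]+v/6-.4),c,.07) for u,v in l])
    print(nm,np.round(P,4).tolist(),"mean",P.mean(0)); 
    for i in range(4):
        d=P[(i+1)%4]-P[i]; print(round(np.linalg.norm(d),4),round(np.degrees(np.arctan2(d[1],d[0])),1))
plan((.45,-.22,.25),np.radians(-19.6+90))
E
```

```text
scene [[0.5334, -0.0192, 0.07], [0.5111, 0.128, 0.07], [0.6896, 0.1493, 0.07], [0.7059, 0.0035, 0.07]] mean [0.61001275 0.06538636 0.07      ]
0.149 98.6
0.1798 6.8
0.1467 -83.6
0.174 -172.5
side [[0.7014, 0.0038, 0.07], [0.5257, -0.0162, 0.07], [0.5081, 0.1278, 0.07], [0.6824, 0.1517, 0.07]] mean [0.60440586 0.06677287 0.07      ]
0.1769 -173.5
0.1451 96.9
0.1759 7.8
0.1491 -82.7
travel [-181.9 -365.   -18.7] | 408.2 twist [0.    0.    0.642] minrows 10.0 q6 -0.22 t 1.25
```

```bash
python3 -m inch '{"travel":[[-18,-36,-2],[-36,-73,-4],[-55,-110,-6],[-73,-146,-8],[-91,-182,-10],[-109,-219,-12],[-127,-255,-14],[-145,-292,-16],[-164,-328,-18],[-182,-365,-19]],"twist":[[0,0,0.06],[0,0,0.12],[0,0,0.19],[0,0,0.26],[0,0,0.32],[0,0,0.38],[0,0,0.45],[0,0,0.51],[0,0,0.58],[0,0,0.64]]}' 85; python3 -m inch '{"travel":[[0,0,0],[0,0,0]],"twist":[[0,0,0],[0,0,0]]}'
python3 - <<'E'
from h import *
p,c=cam("wrist"); save(p,"w1")
for q in("tool_grip","tool_tip","clip_seat","pin_axis"):
    for d in arm.tip_of(q,p): print(q,np.round(d["at"],1),round(d["confidence"],2),np.round(pix2w(d["at"],c,{"tool_grip":.026,"tool_tip":.004}.get(q,.074)),4))
print(arm.observe()["q"])
E
```

```text
time_s: 2.08
ee_pos: [0.4512, -0.2182, 0.2508]
orientation: [0.0, -0.576, 0.818, -0.0]
wrist_force: [0.1, -0.8, 0.2]
width: 0.995
time_s: 2.25
ee_pos: [0.4509, -0.2185, 0.2502]
orientation: [-0.0, -0.579, 0.815, 0.0]
wrist_force: [-1.2, -0.8, -0.8]
width: 0.992
tool_grip [308.  134.3] 0.95 [ 0.49   -0.2212  0.026 ]
tool_grip [229.7 260.3] 0.75 [ 0.3865 -0.0894  0.026 ]
tool_tip [283.8 207.1] 0.9 [ 0.4198 -0.1657  0.004 ]
tool_tip [315.8  55.6] 0.88 [ 0.5605 -0.2543  0.004 ]
pin_axis [311.3 131.4] 0.33 [ 0.495  -0.2276  0.074 ]
[-6.91320923e-01  2.45138538e-01  1.53689624e+00 -1.24982380e-04
  1.35963398e+00  1.22143605e+00]
```

View pics/w1.png

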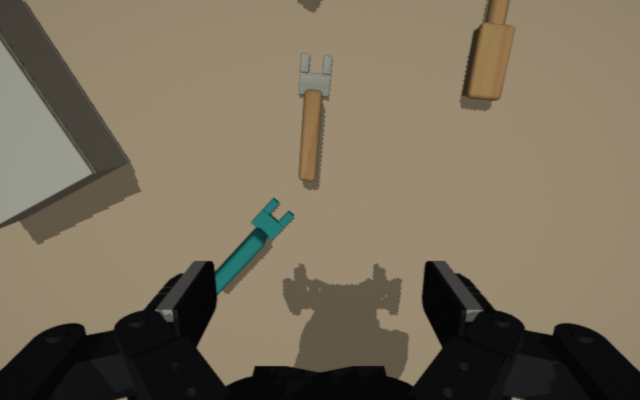

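Run:
```python
from h import *
im=cv2.imread("pics/w1.png"); cv2.imwrite("pics/w1c.png",cv2.resize(im[40:200,250:390],None,fx=3.7,fy=3.7,interpolation=cv2.INTER_CUBIC))
p,c=cam("wrist")
r=arm.outline_of("forktool",p)
for d in r: print(d["confidence"],d["at"])
p2,cs=cam("scene")
for uv in((197,225),(209,238)): print(pix2w(uv,cs,.19))
# orange mask centroid/principal axis in handle
hsv=cv2.cvtColor(p["color"],cv2.COLOR_RGB2HSV); print(hsv[140,312],hsv[140,350],hsv[70,316])
```

```text
0.79 [309.3, 108.4]
0.56 [251.6, 239.4]
[ 0.70046075 -0.28587967  0.19      ]
[ 0.74610682 -0.26410995  0.19      ]
[ 16 126 132] [ 20  67 152] [ 19  66 151]
```

View pics/w1c.png

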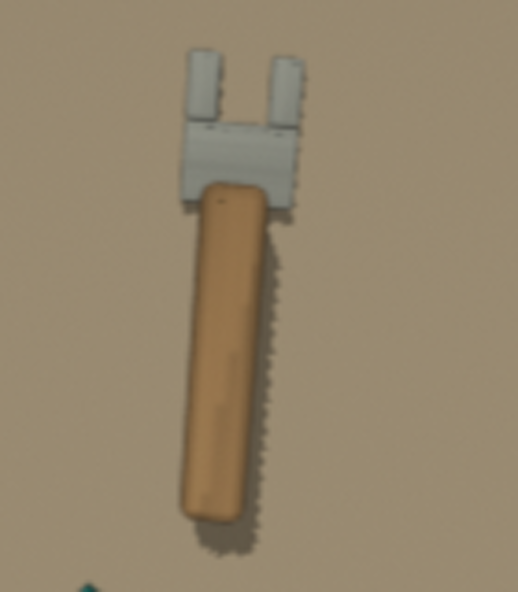

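Run:
```python
from h import *
p,c=cam("wrist")
a=pix2w((313.5,90),c,.042);b=pix2w((307.3,180),c,.042);t=(pix2w((305.4,53.5),c,.008)+pix2w((327.8,55.7),c,.008))/2
g=(a+b)/2
print(a,b,np.linalg.norm(a-b),"grip",g,"tip",t,np.linalg.norm((t-g)[:2]))
for d in(a-b,t-g,t-b): print(np.degrees(np.arctan2(d[1],d[0])))
h=np.arctan2((t-b)[1],(t-b)[0])
plan((g[0],g[1],.16),h+np.pi/2)
```

```text
[ 0.52706188 -0.24352923  0.042     ] [ 0.44711009 -0.20805343  0.042     ] 0.0874689779291175 grip [ 0.48708598 -0.22579133  0.042     ] tip [ 0.55925842 -0.25796407  0.008     ] 0.07901864657233161
-23.927573583566385
-24.02616560099572
-23.991039238759278
travel [ -7.5 -37.   90.3] | 97.9 twist [-0.    -0.     0.077] minrows 3.0 q6 1.22 t 2.7
```

```bash
python3 -m inch '{"travel":[[-2,-9,23],[-4,-18,45],[-6,-28,68],[-7.5,-37,90],[-7.5,-37,120],[-7.5,-37,150],[-7.5,-37,150]],"twist":[[0,0,0.02],[0,0,0.04],[0,0,0.06],[0,0,0.077],[0,0,0.077],[0,0,0.077],[0,0,0.077]]}' 85
python3 - <<'E'
from h import *
p,c=cam("wrist"); save(p,"w2"); plan((.4875,-.2255,.012),np.radians(66))
E
```

```text
time_s: 3.28
ee_pos: [0.485, -0.2238, 0.0953]
orientation: [-0.002, -0.545, 0.838, 0.004]
wrist_force: [-0.6, -0.7, -1.1]
width: 0.998
travel [ 0.4 -2.  86.5] | 86.5 twist [0.005 0.001 0.001] minrows 3.0 q6 1.34 t 3.3333
```

View pics/w2.png

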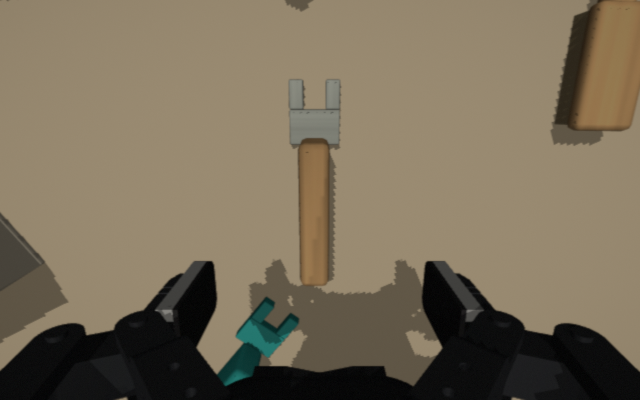

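Run:
```python
from h import *
p,c=cam("wrist")
a=pix2w((314.5,141),c,.042);b=pix2w((314.5,282),c,.042);t=(pix2w((296,80),c,.008)+pix2w((333.5,80),c,.008))/2
g=(a+b)/2; print(g,t,np.linalg.norm(a-b)); d=t-b; h=np.arctan2(d[1],d[0]); print(np.degrees(h))
plan((g[0],g[1],.012),h+np.pi/2)
```

```text
[ 0.49149692 -0.22477669  0.042     ] [ 0.56261695 -0.25631275  0.008     ] 0.08787107189817249
-23.983943830522016
travel [-2.2 -3.7 88.7] | 88.8 twist [0.001 0.    0.001] minrows 3.0 q6 1.34 t 3.3833
```

```bash
python3 -m inch '{"travel":[[-1.5,-3,25],[-1.5,-3,50],[-1.5,-3,70],[-1.5,-3,82],[-1.5,-3,88],[-1.5,-3,88],[-1.5,-3,88]],"twist":[[0,0,0],[0,0,0],[0,0,0],[0,0,0],[0,0,0],[0,0,0],[0,0,0]]}' 85; python3 -m inch '{"travel":[[0,0,0],[0,0,0],[0,0,0],[0,0,0],[0,0,0],[0,0,0],[0,0,0],[0,0,0],[0,0,0],[0,0,0]],"twist":[[0,0,0],[0,0,0],[0,0,0],[0,0,0],[0,0,0],[0,0,0],[0,0,0],[0,0,0],[0,0,0],[0,0,0]]}' 0 90
```

```text
time_s: 3.97
ee_pos: [0.4916, -0.2257, 0.014]
orientation: [0.0, -0.545, 0.838, -0.001]
wrist_force: [1.0, -0.1, 0.2]
width: 0.994
time_s: 4.8
ee_pos: [0.4909, -0.2252, 0.0127]
orientation: [0.0, -0.545, 0.838, -0.0]
wrist_force: [-1.0, 0.6, 5.8]
width: 0.194
```

```bash
python3 -m inch '{"travel":[[0,0,-10],[0,0,-30],[0,0,-60],[0,0,-90],[0,0,-120],[0,0,-135],[0,0,-135]],"twist":[[0,0,0],[0,0,0],[0,0,0],[0,0,0],[0,0,0],[0,0,0],[0,0,0]]}'
python3 - <<'E'
from h import *
p,c=cam("wrist"); save(p,"w3"); plan((.443,.091,.15),np.radians(97.2))
E
```

```text
time_s: 5.38
ee_pos: [0.4919, -0.2258, 0.1511]
orientation: [0.001, -0.545, 0.838, -0.003]
wrist_force: [-0.2, -1.1, -1.6]
width: 0.192
travel [-269.6  172.1   -2. ] | 319.9 twist [-0.002 -0.001 -0.543] minrows 8.0 q6 1.34 t 5.4333
```

View pics/w3.png

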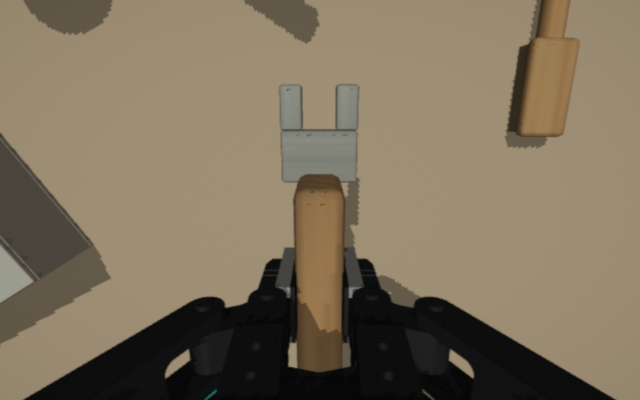

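```bash
python3 -m inch '{"travel":[[-24,15,0],[-50,32,0],[-80,51,0],[-112,72,0],[-145,92,0],[-178,113,0],[-210,134,0],[-240,153,0],[-260,166,0],[-269.6,172,0]],"twist":[[0,0,-0.05],[0,0,-0.1],[0,0,-0.16],[0,0,-0.22],[0,0,-0.29],[0,0,-0.36],[0,0,-0.42],[0,0,-0.48],[0,0,-0.52],[0,0,-0.543]]}'; python3 -m inch '{"travel":[[0,0,0],[0,0,0],[0,0,0]],"twist":[[0,0,0],[0,0,0],[0,0,0]]}'
python3 - <<'E'
from h import *
p,c=cam("wrist"); save(p,"w4")
for q in("tool_tip","clip_seat","clip","pin_axis","pin"):
    for d in arm.tip_of(q,p): print(q,np.round(d["at"],1),round(d["confidence"],2),np.round(pix2w(d["at"],c,{"clip":.07,"pin":.07}.get(q,.074)),4))
E
```

```text
time_s: 6.27
ee_pos: [0.4409, 0.0938, 0.1459]
orientation: [0.001, 0.752, -0.66, -0.001]
wrist_force: [0.6, -0.1, -1.4]
width: 0.198
time_s: 6.52
ee_pos: [0.4425, 0.0904, 0.1466]
orientation: [0.001, 0.75, -0.662, -0.0]
wrist_force: [-0.1, 0.3, -1.0]
width: 0.195
tool_tip [604.3 245.4] 0.94 [ 0.445  -0.0991  0.074 ]
```

View pics/w4.png

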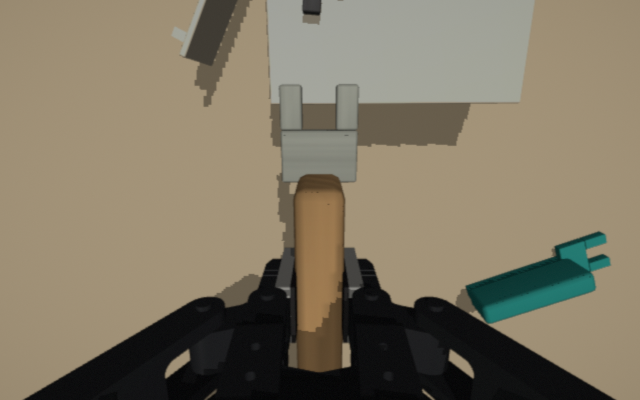

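```bash
python3 -m inch '{"travel":[[10,-15,-15],[24,-34,-30],[40,-57,-45],[53,-75,-57],[60,-85,-60],[60,-85,-60],[60,-85,-60],[60,-85,-60]],"twist":[[0,0,0],[0,0,0],[0,0,0],[0,0,0],[0,0,0],[0,0,0],[0,0,0],[0,0,0]]}'
python3 - <<'E'
from h import *
p,c=cam("wrist"); save(p,"w5")
np.save("c5.npy",np.array([*c[:3],*c[3],*c[4].ravel()]))
print(arm.observe()["ee_pos"])
for q in("clip_seat","clip","pin_axis","pin"):
    for d in arm.tip_of(q,p): print(q,np.round(d["at"],1),round(d["confidence"],2),np.round(pix2w(d["at"],c,{"clip":.07,"pin":.07}.get(q,.074)),4))
im=p["color"][0:150,160:320]; cv2.imwrite("pics/w5c.png",cv2.resize(im[:,:,::-1],None,fx=4,fy=4,interpolation=cv2.INTER_CUBIC))
E
```

```text
time_s: 7.48
ee_pos: [0.5337, 0.0426, 0.2067]
orientation: [0.0, 0.75, -0.661, -0.001]
wrist_force: [-0.1, 0.0, -2.3]
width: 0.196
[0.53368832 0.0427305  0.20682105]
clip_seat [239.1 106.8] 0.87 [0.5916 0.1101 0.074 ]
clip [240.3 105. ] 0.8 [0.5928 0.1101 0.07  ]
pin_axis [240.5  37.5] 0.92 [0.6395 0.1121 0.074 ]
pin_axis [240.6  38.8] 0.27 [0.6386 0.112  0.074 ]
pin [237.8  37.3] 0.87 [0.6399 0.1149 0.07  ]
pin [317.8 262.5] 0.4 [0.4696 0.035  0.07  ]
pin [241.6 105.6] 0.35 [0.5925 0.1091 0.07  ]
```

View pics/w5.png

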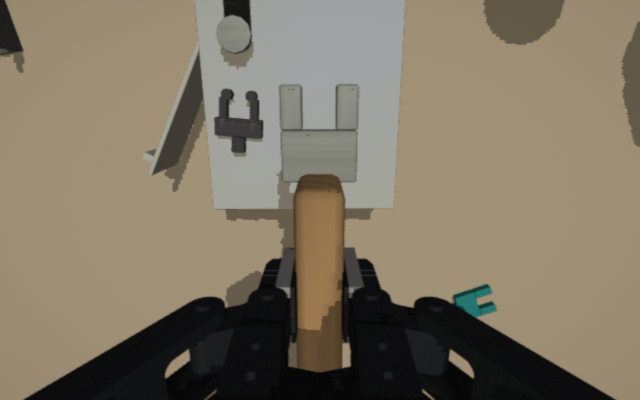

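View pics/w5c.png

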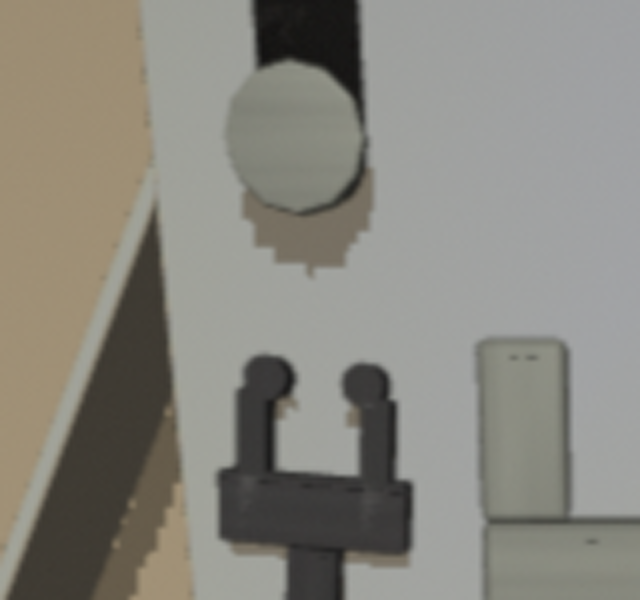

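```bash
cat > m5.py <<'E'
from h import *
a=np.load("c5.npy"); c=(a[0],a[1],a[2],a[3:6],a[6:].reshape(3,3))
bl=pix2w((214,209),c,.07); br=pix2w((394,208),c,.07)
print("back corners",bl,br,np.linalg.norm(bl-br)); d=bl-br; yaw=np.arctan2(d[1],d[0])-np.pi/2; print("yaw",np.degrees(yaw))
l0=pix2w((196.5,1),c,.07); r0=pix2w((404,1),c,.07)
for d in(l0-bl,r0-br): print("edge yaw",np.degrees(np.arctan2(d[1],d[0])))
yaw=np.radians(7.2); ux=np.array([np.cos(yaw),np.sin(yaw),0]); uy=np.array([-ux[1],ux[0],0])
pin=pix2w((233.5,33.75),c,.087); L=pix2w((227.25,94.25),c,.078); Rr=pix2w((251.5,96),c,.078)
print("pin from corners", (bl+br)/2+ux*.13+uy*.045, "pin from head",pin)
d=L-Rr; cy=np.arctan2(d[1],d[0])-np.pi/2; cx=np.array([np.cos(cy),np.sin(cy),0])
seat=(L+Rr)/2-cx*.0085
print("lips",L,Rr,np.linalg.norm(d),"clip yaw",np.degrees(cy),"seat",seat,"tang end",pix2w((239,151),c,.074), seat-cx*.034)
e=pin-seat; print("pin in clip->box frame",e@ux,e@uy)
tp=(pix2w((290.5,85),c,.2068-.0047)+pix2w((347.5,85),c,.2068-.0047))/2
t=tp-np.array([.5337,.0427,.2068]); print("tip in box axes rel TCP",t@ux,t@uy)
E
python3 m5.py
```

```text
back corners [0.50703559 0.12648208 0.07      ] [ 0.52666937 -0.02140898  0.07      ] 0.14918865092883113
yaw 7.562275639942653
edge yaw 7.037998811225093
edge yaw 8.015159005951126
pin from corners [0.6401874  0.11347503 0.07      ] pin from head [0.63949006 0.1140726  0.087     ]
lips [0.59952737 0.11843401 0.078     ] [0.60054235 0.10066775 0.078     ] 0.01779523493272811 clip yaw 3.269726087407951 seat [0.5915487  0.10906607 0.078     ] tang end [0.55831641 0.10809458 0.074     ] [0.55760405 0.10712683 0.078     ]
pin in clip->box frame 0.04819081089537252 -0.001041589074912482
tip in box axes rel TCP 0.07628183539274135 -0.0005074976641203557
```

Run:
```python
from h import *
plan((.4714,.1027,.130),np.radians(93.3)); print(arm.observe()["ee_pos"])
```

```text
travel [-67.5  54.7  77.3] | 116.3 twist [0.    0.    0.069] minrows 3.0 q6 1.31 t 7.7333
[0.53420457 0.04259455 0.20728957]
```

```bash
python3 -m inch '{"travel":[[-12,10,0],[-30,25,0],[-50,40,10],[-62,50,30],[-67.5,54.7,50],[-67.5,54.7,65],[-67.5,54.7,77],[-67.5,54.7,77],[-67.5,54.7,77]],"twist":[[0,0,0.01],[0,0,0.03],[0,0,0.05],[0,0,0.069],[0,0,0.069],[0,0,0.069],[0,0,0.069],[0,0,0.069],[0,0,0.069]]}'
python3 - <<'E'
from h import *
p,c=cam("wrist"); save(p,"w6")
p2,c2=cam("side"); save(p2,"s6"); u,v=300,220
cv2.imwrite("pics/s6c.png",cv2.resize(p2["color"][150:270,220:380,::-1],None,fx=4.5,fy=4.5,interpolation=cv2.INTER_CUBIC))
print(arm.observe()["ee_pos"])
E
```

```text
time_s: 8.48
ee_pos: [0.4717, 0.1025, 0.1304]
orientation: [0.0, 0.727, -0.687, -0.0]
wrist_force: [0.2, -0.0, -0.7]
width: 0.194
[0.47231312 0.10234975 0.13118925]
```

View pics/w6.png

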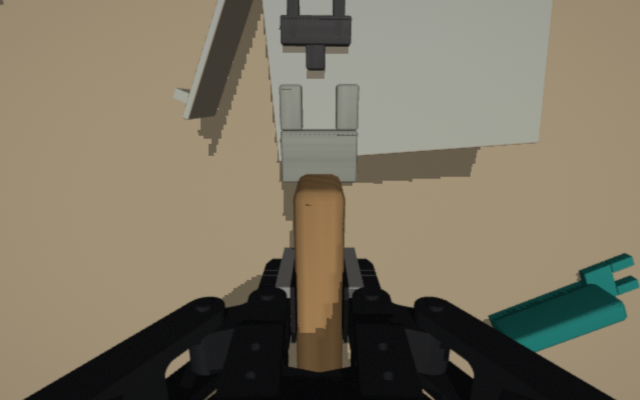

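View pics/s6c.png

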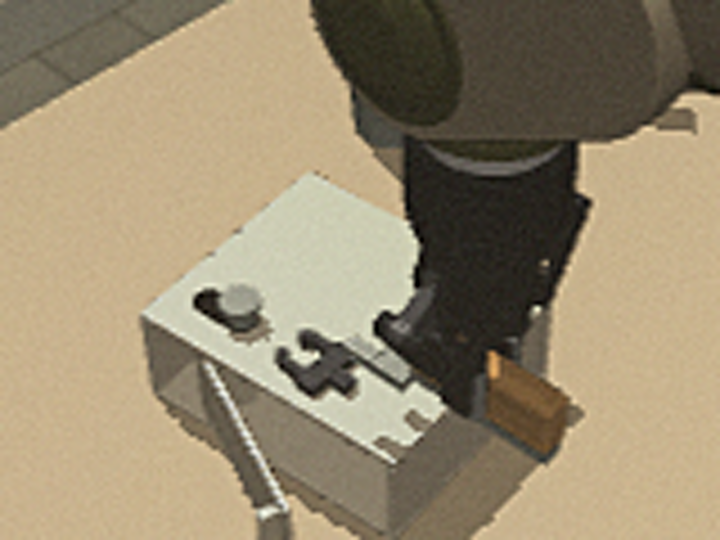

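```bash
python3 -m inch '{"travel":[[-0.5,0,8],[-1,0,20],[-1.5,0,32],[-1.5,0,37],[-1.5,0,37],[-1.5,0,37]],"twist":[[0,0,0],[0,0,0],[0,0,0],[0,0,0],[0,0,0],[0,0,0]]}'
python3 - <<'E'
from h import *
p,c=cam("wrist"); save(p,"w7")
cv2.imwrite("pics/w7c.png",cv2.resize(p["color"][0:150,220:420,::-1],None,fx=4,fy=4,interpolation=cv2.INTER_CUBIC))
print(arm.observe()["ee_pos"])
E
```

```text
time_s: 9.08
ee_pos: [0.472, 0.1039, 0.0936]
orientation: [-0.0, 0.727, -0.687, 0.0]
wrist_force: [-0.0, -0.3, -1.6]
width: 0.198
[0.47215004 0.10383975 0.09385254]
```

View pics/w7c.png

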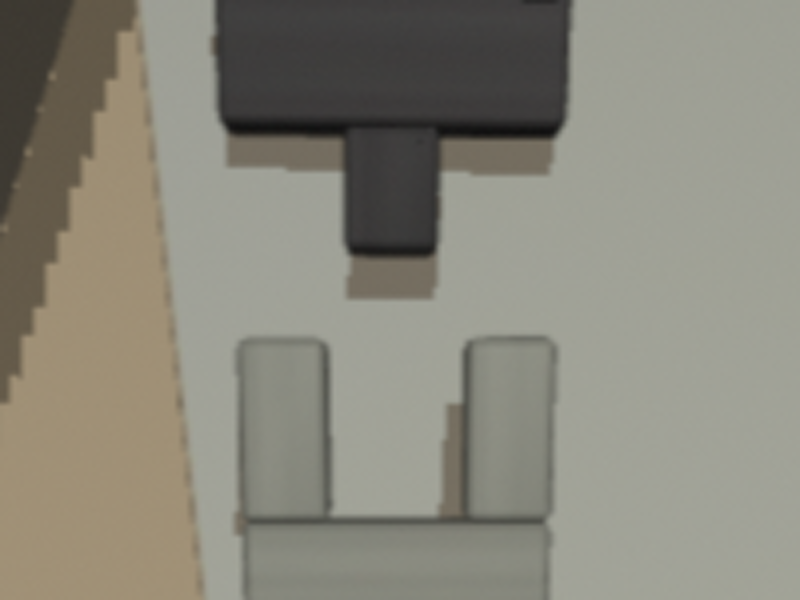

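```bash
python3 -m inch '{"travel":[[-0.3,0,3],[-0.3,0,6],[-0.3,0,8.5],[-0.3,0,8.5],[-0.3,0,8.5]],"twist":[[0,0,0],[0,0,0],[0,0,0],[0,0,0],[0,0,0]]}'
python3 - <<'E'
from h import *
p,c=cam("wrist"); save(p,"w8")
p2,c2=cam("side")
cv2.imwrite("pics/s8c.png",cv2.resize(p2["color"][170:250,250:370,::-1],None,fx=6.5,fy=6.5,interpolation=cv2.INTER_CUBIC))
s=arm.observe();print(s["ee_pos"],s["wrist_force"])
E
```

```text
time_s: 9.55
ee_pos: [0.4717, 0.1042, 0.0847]
orientation: [0.0, 0.727, -0.687, -0.0]
wrist_force: [-0.3, -0.1, -0.4]
width: 0.193
[0.47183916 0.10417571 0.08489744] [-0.57507561 -0.02747216 -1.37016733]
```

View pics/s8c.png

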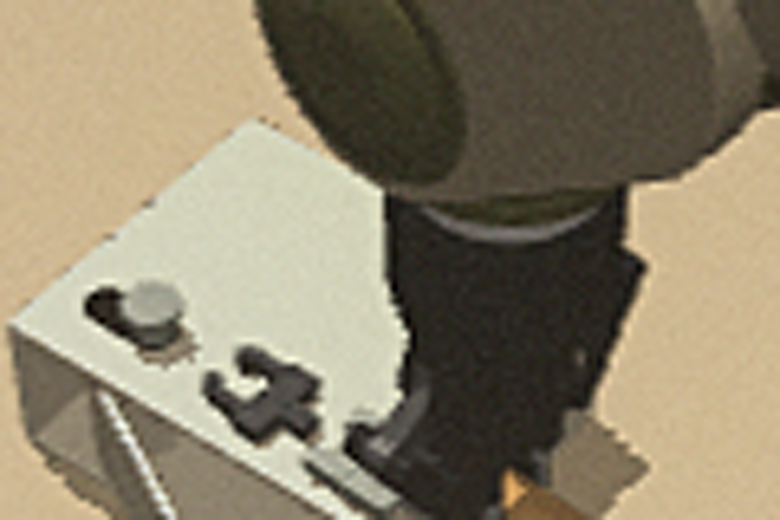

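View pics/w8.png

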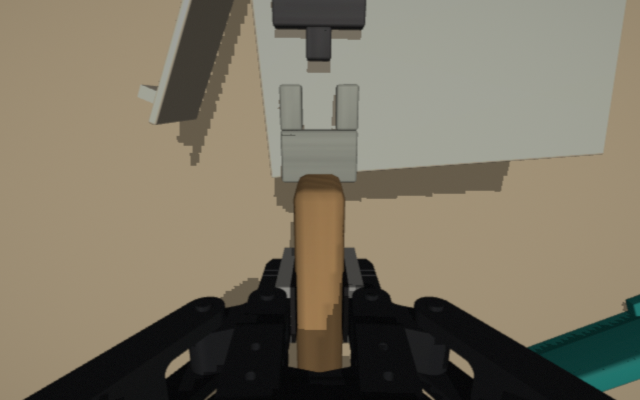

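```bash
python3 -m inch '{"travel":[[-0.3,-4,0],[-0.4,-8,0],[-0.4,-12,0],[-0.4,-15,0],[-0.4,-17,0],[-0.4,-19,0],[-0.4,-21,0],[-0.4,-22,0],[-0.4,-23,0],[-0.4,-23,0]],"twist":[[0,0,0],[0,0,0],[0,0,0],[0,0,0],[0,0,0],[0,0,0],[0,0,0],[0,0,0],[0,0,0],[0,0,0]]}'
python3 - <<'E'
from h import *
p,c=cam("wrist"); save(p,"w9")
np.save("c9.npy",np.array([*c[:3],*c[3],*c[4].ravel()]))
cv2.imwrite("pics/w9c.png",cv2.resize(p["color"][0:150,220:420,::-1],None,fx=4,fy=4,interpolation=cv2.INTER_CUBIC))
s=arm.observe();print(s["ee_pos"],s["wrist_force"])
E
```

```text
time_s: 10.48
ee_pos: [0.4948, 0.1059, 0.0848]
orientation: [-0.0, 0.727, -0.687, 0.0]
wrist_force: [-0.3, -0.6, -1.7]
width: 0.192
[0.4947158  0.10588811 0.08479885] [ 0.05436511  1.02741572 -1.41889805]
```

View pics/w9c.png

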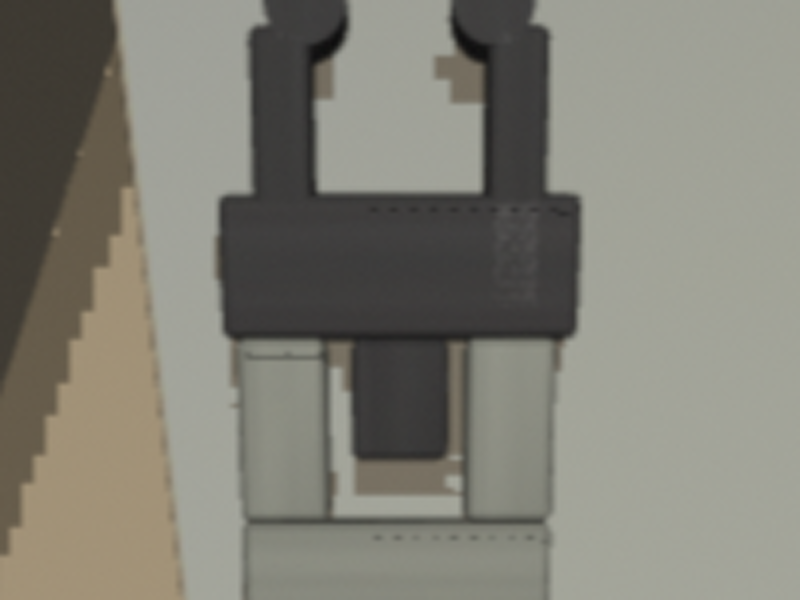

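The fork straddles the tang with both prongs on the shoulders. The tang centre is at crop column 400 and the notch centre at 397. Next I turn onto the pin line while advancing, stopping before the lips reach the pin.

Run:
```python
from h import *
plan((.5164,.1004,.0848),np.radians(97.5))
```

```text
travel [  6.7 -21.3  -0. ] | 22.4 twist [-0.    -0.    -0.074] minrows 1.0 q6 1.49 t 10.5333
```

```bash
python3 -m inch '{"travel":[[0.7,-2.2,0],[1.4,-4.4,0],[2.1,-6.6,0],[2.8,-9,0],[3.5,-11.2,0],[4.2,-13.4,0],[4.9,-15.6,0],[5.6,-17.8,0],[6.3,-20,0],[6.7,-21.3,0]],"twist":[[0,0,-0.008],[0,0,-0.016],[0,0,-0.024],[0,0,-0.032],[0,0,-0.04],[0,0,-0.048],[0,0,-0.056],[0,0,-0.064],[0,0,-0.07],[0,0,-0.074]]}';python3 -m inch '{"travel":[[0,0,0],[0,0,0]],"twist":[[0,0,0],[0,0,0]]}'
python3 - <<'E'
from h import *
p,c=cam("wrist"); save(p,"w10")
p2,c2=cam("side"); save(p2,"s10")
p3,c3=cam("scene"); save(p3,"sc10")
a=p["color"][0:130,230:410,::-1]; cv2.imwrite("pics/w10c.png",cv2.resize(a,None,fx=4.4,fy=4.4,interpolation=cv2.INTER_CUBIC))
cv2.imwrite("pics/s10c.png",cv2.resize(p2["color"][180:250,240:340,::-1],None,fx=7,fy=7,interpolation=cv2.INTER_CUBIC))
cv2.imwrite("pics/sc10c.png",cv2.resize(p3["color"][165:235,285:385,::-1],None,fx=7,fy=7,interpolation=cv2.INTER_CUBIC))
s=arm.observe();print(s["ee_pos"],s["wrist_force"],s["orientation"])
E
```

```text
time_s: 11.37
ee_pos: [0.5166, 0.1003, 0.0848]
orientation: [-0.0, 0.752, -0.659, 0.0]
wrist_force: [-0.2, -0.4, -2.2]
width: 0.196
time_s: 11.53
ee_pos: [0.5164, 0.1004, 0.0848]
orientation: [-0.0, 0.752, -0.659, 0.0]
wrist_force: [-0.7, 0.3, -1.9]
width: 0.196
[0.51629954 0.10042164 0.08484243] [ 0.17476103 -0.38937636 -1.19915462] [-3.45588524e-05  7.51792129e-01 -6.59400177e-01  2.85745800e-05]
```

View pics/w10c.png

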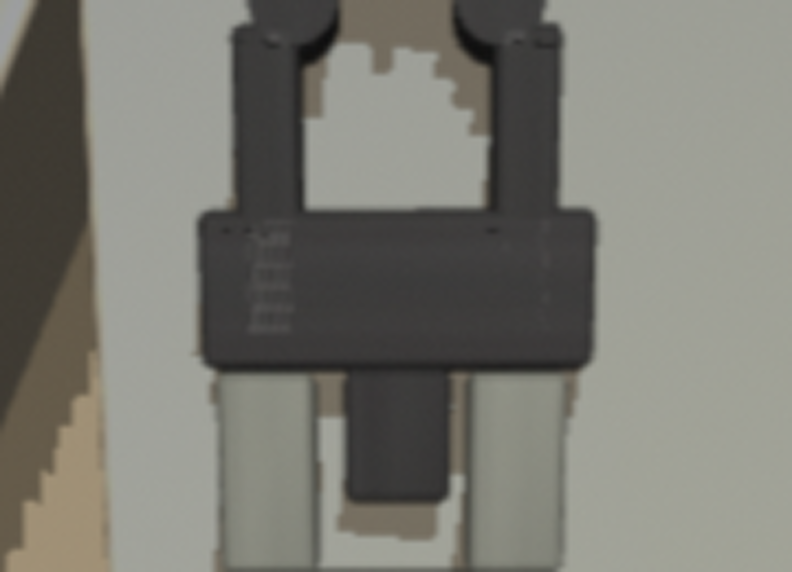

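View pics/s10c.png

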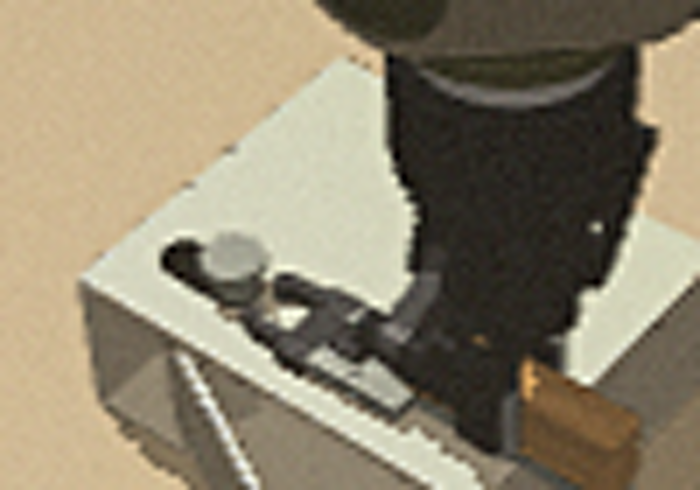

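View pics/sc10c.png

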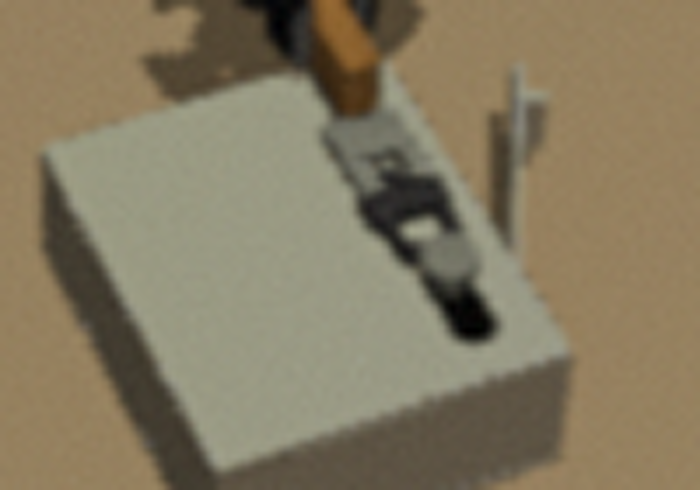

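Run:
```python
from h import *
p,cd=cam("side"); p,cs=cam("scene")
yaw=np.radians(7.5); ux=np.array([np.cos(yaw),np.sin(yaw),0]); uy=np.array([-ux[1],ux[0],0])
pin=pix2w((240+236/7,180+260/7),cd,.087)
for uv in((288,284),(256,326)):
    L=pix2w((240+uv[0]/7,180+uv[1]/7),cd,.078); e=L-pin; print("side",e@ux,e@uy)
pin2=pix2w((285+449/7,165+256/7),cs,.087); print(pin,pin2)
e=np.array([.51630,.10042,0])-pin*[1,1,0]; print("tcp rel pin(side)",e@ux,e@uy)
e=np.array([.51630,.10042,0])-pin2*[1,1,0]; print("tcp rel pin(scene)",e@ux,e@uy)
```

```text
side -0.01645305716820201 -0.008176746857039872
side -0.020422756954469302 0.013970710669618303
[0.63670212 0.11646245 0.087     ] [0.64384875 0.11601711 0.087     ]
tcp rel pin(side) -0.12146602393826093 -0.0001895738525933502
tcp rel pin(scene) -0.12849338199890778 0.001184778668503052
```

```bash
python3 -m inch '{"travel":[[0,-1,0],[0,-2,0],[0,-3,0],[0,-4,0],[0,-5,0],[0,-6,0],[0,-7,0],[0,-8,0],[0,-9,0],[0,-10,0]],"twist":[[0,0,0],[0,0,0],[0,0,0],[0,0,0],[0,0,0],[0,0,0],[0,0,0],[0,0,0],[0,0,0],[0,0,0]]}'; python3 -m inch '{"travel":[[0,-1,0],[0,-2,0],[0,-3,0],[0,-3,0]],"twist":[[0,0,0],[0,0,0],[0,0,0],[0,0,0]]}'
python3 - <<'E'
from h import *
p,c=cam("wrist"); save(p,"w11"); s=arm.observe();print(s["ee_pos"],s["wrist_force"])
p2,c2=cam("side"); save(p2,"s11")
cv2.imwrite("pics/w11c.png",cv2.resize(p["color"][0:130,230:410,::-1],None,fx=4.4,fy=4.4,interpolation=cv2.INTER_CUBIC))
E
```

```text
time_s: 12.62
ee_pos: [0.526, 0.1016, 0.0847]
orientation: [0.0, 0.752, -0.659, -0.0]
wrist_force: [-3.7, -1.5, -0.6]
width: 0.201
time_s: 12.95
ee_pos: [0.5291, 0.102, 0.0847]
orientation: [0.0, 0.752, -0.659, -0.0]
wrist_force: [-3.2, -2.3, -1.2]
width: 0.199
[0.52908523 0.10203712 0.08465582] [-3.43179224 -1.66086676 -0.93527758]
```

View pics/w11c.png

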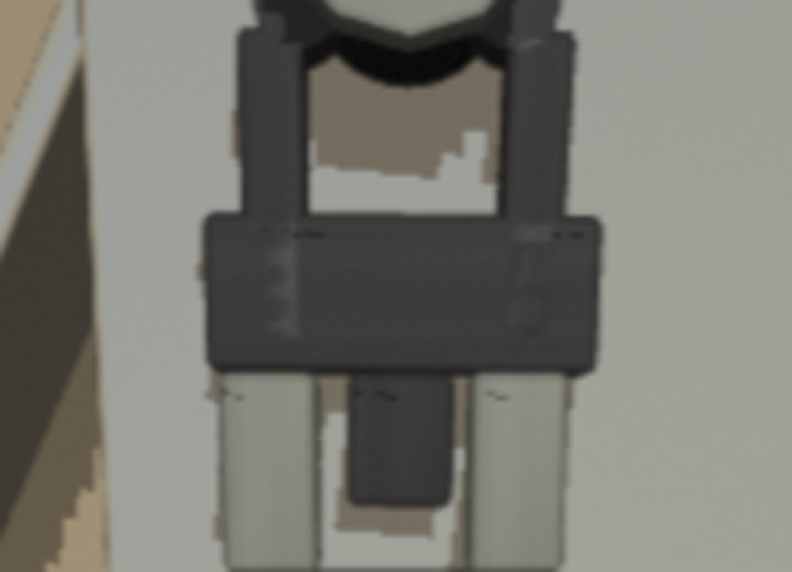

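The lips bear on the pin neck, with the pin at crop column 408 and the mouth centre at 405, at about 3.5 N. I continue gently.

```bash
python3 -m inch '{"travel":[[0,-1,0],[0,-2,0],[0,-3,0],[0,-4,0],[0,-5,0],[0,-6,0],[0,-7,0],[0,-8,0]],"twist":[[0,0,0],[0,0,0],[0,0,0],[0,0,0],[0,0,0],[0,0,0],[0,0,0],[0,0,0]]}'
python3 - <<'E'
from h import *
s=arm.observe();print(s["ee_pos"],s["wrist_force"])
E
```

```text
time_s: 13.72
ee_pos: [0.5363, 0.1031, 0.0846]
orientation: [0.001, 0.752, -0.659, -0.001]
wrist_force: [-8.2, -3.0, 1.1]
width: 0.193
[0.53631685 0.10306369 0.08456422] [-8.15742319 -3.03491706  1.07858973]
```

```bash
python3 -m inch '{"travel":[[0,-0.7,0],[0,-1.4,0],[0,-2.1,0],[0,-2.8,0],[0,-3.5,0],[0,-4.2,0]],"twist":[[0,0,0],[0,0,0],[0,0,0],[0,0,0],[0,0,0],[0,0,0]]}'; python3 -m inch '{"travel":[[0,-0.7,0],[0,-1.4,0],[0,-2.1,0],[0,-2.8,0]],"twist":[[0,0,0],[0,0,0],[0,0,0],[0,0,0]]}'
python3 - <<'E'
from h import *
p,c=cam("wrist"); s=arm.observe();print(s["ee_pos"],s["wrist_force"],s["torque"])
cv2.imwrite("pics/w12c.png",cv2.resize(p["color"][0:130,230:410,::-1],None,fx=4.4,fy=4.4,interpolation=cv2.INTER_CUBIC))
E
```

```text
time_s: 14.22
ee_pos: [0.5402, 0.1036, 0.0845]
orientation: [0.001, 0.752, -0.659, -0.001]
wrist_force: [-8.9, -3.2, 2.4]
width: 0.194
time_s: 14.55
ee_pos: [0.5437, 0.104, 0.0846]
orientation: [0.0, 0.752, -0.659, -0.0]
wrist_force: [-0.1, -0.7, -1.4]
width: 0.19
[0.54454017 0.10414379 0.08486339] [-0.05128718  0.24841614 -1.25261211] [ 0.00483853 -0.01036969  0.02062077]
```

View pics/w12c.png

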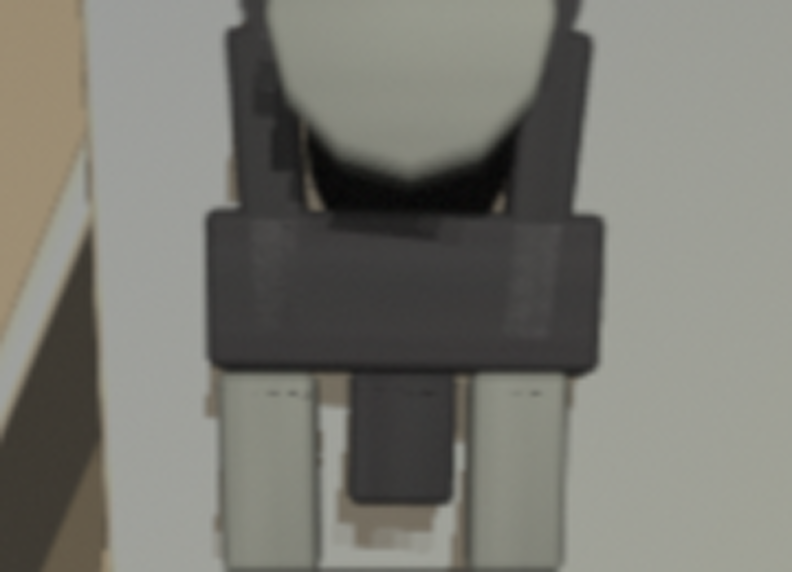

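```bash
python3 -m inch '{"travel":[[0,0,0],[0,0,0],[0,0,0]],"twist":[[0,0,0],[0,0,0],[0,0,0]]}'
python3 - <<'E'
from h import *
p,c=cam("wrist"); p2,c2=cam("side"); p3,c3=cam("scene"); s=arm.observe();print(s["ee_pos"],s["wrist_force"])
A=cv2.resize(p["color"][0:130,230:410,::-1],(540,390),interpolation=cv2.INTER_CUBIC); B=cv2.resize(p2["color"][190:240,250:320,::-1],(546,390)[::1],interpolation=cv2.INTER_CUBIC)
cv2.imwrite("pics/w13.png",A); cv2.imwrite("pics/s13.png",B)
for q,pp,cc in(("clip_seat",p,c),("pin_axis",p,c),("clip_seat",p3,c3),("pin_axis",p3,c3)):
    for d in arm.tip_of(q,pp)[:1]: print(q,np.round(d["at"],1),round(d["confidence"],2),np.round(pix2w(d["at"],cc,.074),4))
E
```

```text
time_s: 14.85
ee_pos: [0.5443, 0.1041, 0.0849]
orientation: [-0.0, 0.752, -0.659, 0.0]
wrist_force: [-1.7, -0.7, 0.0]
width: 0.193
[0.54422527 0.10411142 0.08491904] [-3.70190738 -0.90125688 -1.2900016 ]
clip_seat [317.9 285.7] 0.34 [0.5285 0.1022 0.074 ]
pin_axis [322.4  23.7] 0.71 [0.6431 0.1154 0.074 ]
clip_seat [351.2 200.5] 0.43 [0.6312 0.127  0.074 ]
pin_axis [354.2 203.7] 0.44 [0.6444 0.1312 0.074 ]
```

View pics/w13.png

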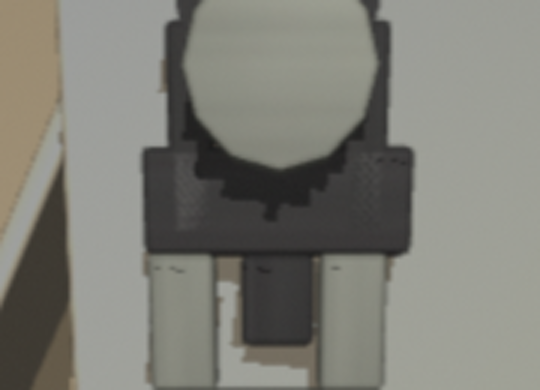

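View pics/s13.png

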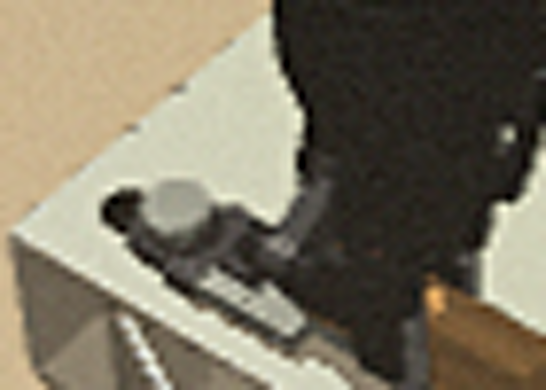

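Run:
```python
from h import *
p,c=cam("wrist"); save(p,"w14")
yaw=np.radians(7.5); ux=np.array([np.cos(yaw),np.sin(yaw),0])
pin=pix2w((230+281/3,24),c,.087); 
# head bottom (near) edge row and widest row
print("head near edge->shoulder",(pix2w((323,169/3),c,.087)-pix2w((323,84.5),c,.078))@ux, "expect", 22-12)
print("widest-row", (pix2w((323,65/3),c,.087)-pix2w((323,84.5),c,.078))@ux)
print(arm.observe()["wrist_force"])
```

```text
head near edge->shoulder 0.009468334461291751 expect 10
widest-row 0.021053110501183518
[-1.94825802  0.7167035  -0.24629749]
```

```bash
python3 -m inch '{"travel":[[0,1,0],[0,3,0],[0,6,0],[0,10,0],[0,15,0],[0,21,0],[0,27,0],[0,32,0],[0,32,-10],[0,32,-30]],"twist":[[0,0,0],[0,0,0],[0,0,0],[0,0,0],[0,0,0],[0,0,0],[0,0,0],[0,0,0],[0,0,0],[0,0,0]]}'; python3 -m inch '{"travel":[[12,0,-25],[30,0,-50],[45,0,-70],[60,0,-80],[60,-25,-80],[60,-50,-80],[60,-60,-80],[60,-60,-80],[60,-60,-80]],"twist":[[0,0,0],[0,0,0],[0,0,0],[0,0,0],[0,0,0],[0,0,0],[0,0,0],[0,0,0],[0,0,0]]}'
python3 - <<'E'
from h import *
p,c=cam("wrist"); save(p,"w15"); p2,c2=cam("side")
cv2.imwrite("pics/s15.png",cv2.resize(p2["color"][180:250,240:340,::-1],None,fx=7,fy=7,interpolation=cv2.INTER_CUBIC))
for q in("clip_seat","pin_axis"):
    for d in arm.tip_of(q,p)[:1]: print(q,np.round(d["at"],1),round(d["confidence"],2),np.round(pix2w(d["at"],c,.074),4))
plan((.4915,-.2250,.151),np.radians(66))
E
```

```text
time_s: 16.08
ee_pos: [0.5111, 0.0998, 0.1141]
orientation: [0.001, 0.752, -0.659, -0.001]
wrist_force: [0.8, -0.0, -1.6]
width: 0.195
time_s: 16.83
ee_pos: [0.5795, 0.0482, 0.195]
orientation: [0.0, 0.752, -0.659, -0.0]
wrist_force: [0.6, 0.2, -1.4]
width: 0.193
clip_seat [238.1 100.2] 0.58 [0.6422 0.1145 0.074 ]
pin_axis [237.3 102. ] 0.62 [0.6409 0.115  0.074 ]
travel [259.4 122.5  44.2] | 290.3 twist [-0.   -0.    0.55] minrows 7.0 q6 1.32 t 17.0333
```

View pics/w15.png

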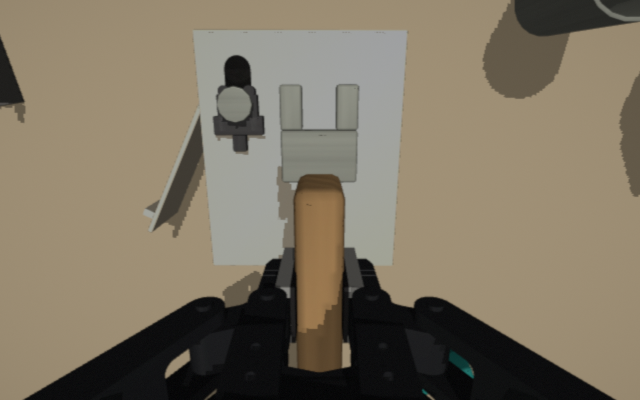

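View pics/s15.png

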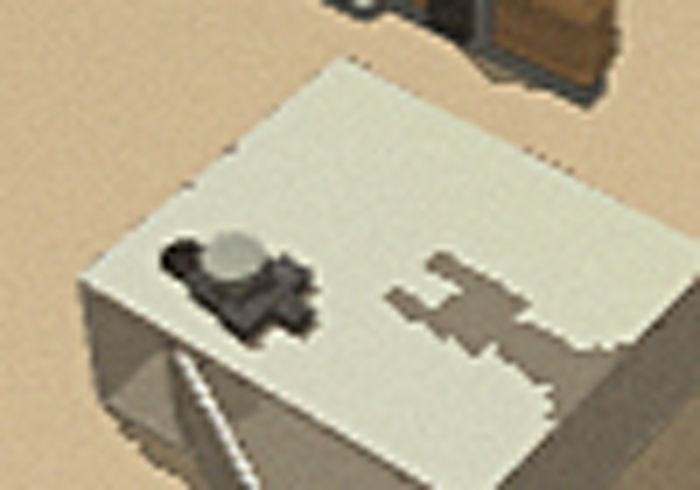

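The clip is seated: the pin head at (235,103) lies within it, and the networks put seat and axis about 1.4 mm apart. I return the tool.

```bash
python3 -m inch '{"travel":[[10,15,0],[30,32,0],[55,50,0],[85,68,0],[118,85,0],[150,98,0],[185,108,0],[220,116,0],[245,121,0],[259.4,122.5,0]],"twist":[[0,0,0.04],[0,0,0.1],[0,0,0.16],[0,0,0.23],[0,0,0.3],[0,0,0.37],[0,0,0.43],[0,0,0.49],[0,0,0.53],[0,0,0.55]]}'; python3 -m inch '{"travel":[[0,0,10],[0,0,30],[0,0,44],[0,0,44],[0,0,44],[0,0,44]],"twist":[[0,0,0],[0,0,0],[0,0,0],[0,0,0],[0,0,0],[0,0,0]]}'
python3 - <<'E'
from h import *
p,c=cam("wrist"); save(p,"w16"); plan((.4905,-.2250,.0135),np.radians(66)); print(arm.observe()["ee_pos"])
E
```

```text
time_s: 17.87
ee_pos: [0.4911, -0.2275, 0.1951]
orientation: [-0.0, -0.543, 0.84, -0.0]
wrist_force: [-1.1, 0.4, -1.3]
width: 0.196
time_s: 18.37
ee_pos: [0.4925, -0.2243, 0.1516]
orientation: [0.0, -0.545, 0.838, -0.001]
wrist_force: [0.7, 0.1, -0.5]
width: 0.196
travel [  1.2   2.  138.4] | 138.4 twist [-0.002 -0.     0.001] minrows 4.0 q6 1.34 t 18.4167
[ 0.49259605 -0.22460478  0.15185788]
```

View pics/w16.png

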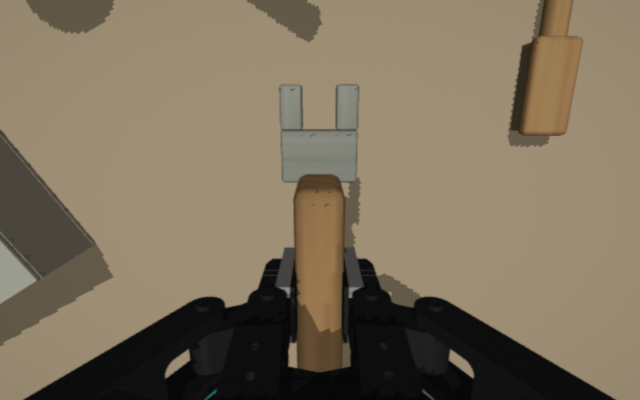

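Same spot as before and the area is clear. I lower to the pick-up height.

```bash
python3 -m inch '{"travel":[[0,1,15],[0,2,40],[0,2,70],[0,2,95],[0,2,115],[0,2,126],[0,2,131],[0,2,134],[0,2,134],[0,2,134]],"twist":[[0,0,0],[0,0,0],[0,0,0],[0,0,0],[0,0,0],[0,0,0],[0,0,0],[0,0,0],[0,0,0],[0,0,0]]}';python3 -m inch '{"travel":[[0,0,1],[0,0,2],[0,0,3],[0,0,4],[0,0,4],[0,0,4]],"twist":[[0,0,0],[0,0,0],[0,0,0],[0,0,0],[0,0,0],[0,0,0]]}'
```

```text
time_s: 19.25
ee_pos: [0.4908, -0.2245, 0.0179]
orientation: [0.0, -0.545, 0.839, -0.001]
wrist_force: [-0.5, 1.1, -0.1]
width: 0.194
time_s: 19.75
ee_pos: [0.4902, -0.2241, 0.0128]
orientation: [-0.0, -0.544, 0.839, 0.0]
wrist_force: [-0.4, -0.4, -1.3]
width: 0.195
```

```bash
python3 -m inch '{"travel":[[0,0,0.4],[0,0,0.8],[0,0,0.8]],"twist":[[0,0,0],[0,0,0],[0,0,0]]}'
```

```text
time_s: 20.0
ee_pos: [0.4903, -0.2242, 0.0127]
orientation: [-0.0, -0.545, 0.839, -0.0]
wrist_force: [-2.1, 2.1, 7.4]
width: 0.195
```

Contact with the shelf (+7 N). I release partway to keep off the surroundings, open fully, then lift.

```bash
python3 -m inch '{"travel":[[0,0,0],[0,0,0],[0,0,0],[0,0,0],[0,0,0],[0,0,0],[0,0,0]],"twist":[[0,0,0],[0,0,0],[0,0,0],[0,0,0],[0,0,0],[0,0,0],[0,0,0]]}' 70;  python3 -m inch '{"travel":[[0,0,-8],[0,0,-25],[0,0,-50],[0,0,-80],[0,0,-110],[0,0,-140],[0,5,-160],[0,10,-170],[0,10,-170],[0,10,-170]],"twist":[[0,0,0],[0,0,0],[0,0,0],[0,0,0],[0,0,0],[0,0,0],[0,0,0],[0,0,0],[0,0,0],[0,0,0]]}'
python3 - <<'E'
from h import *
p,c=cam("wrist"); save(p,"w17"); p2,c2=cam("scene"); save(p2,"sc17"); p3,c3=cam("side"); save(p3,"s17")
for q,z in(("tool_grip",.026),("tool_tip",.004)):
    for d in arm.tip_of(q,p): print(q,np.round(d["at"],1),round(d["confidence"],2),np.round(pix2w(d["at"],c,z),4))
E
```

```text
time_s: 20.58
ee_pos: [0.4903, -0.2241, 0.012]
orientation: [0.0, -0.545, 0.839, -0.0]
wrist_force: [0.1, -0.0, 0.4]
width: 0.818
time_s: 21.42
ee_pos: [0.4808, -0.2198, 0.1815]
orientation: [-0.0, -0.544, 0.839, 0.0]
wrist_force: [0.5, -0.5, -0.4]
width: 0.817
tool_grip [239.3 321.4] 0.79 [ 0.3879 -0.0943  0.026 ]
tool_grip [316.3 175.8] 0.68 [ 0.4893 -0.222   0.026 ]
tool_tip [317.7  80.1] 0.87 [ 0.5611 -0.2553  0.004 ]
tool_tip [290.4 255.5] 0.86 [ 0.4224 -0.1639  0.004 ]
```

View pics/w17.png

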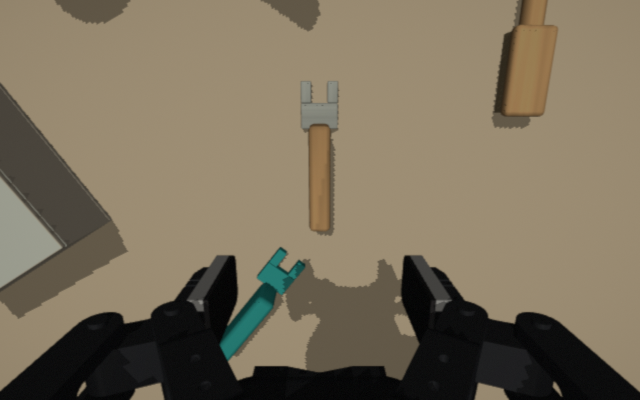

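View pics/sc17.png

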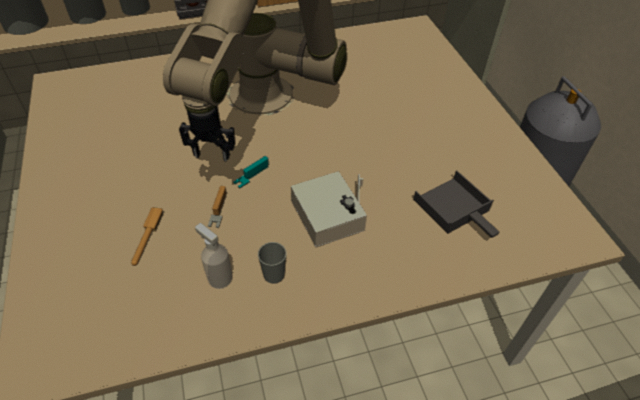

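View pics/s17.png

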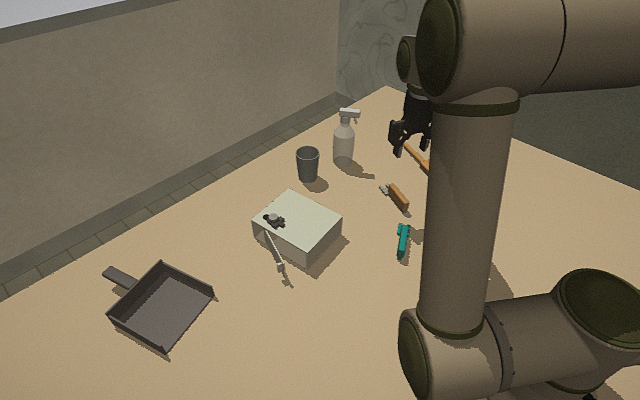

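The fork tool lies flat at its original place: wrist view (318,178), scene view (218,205). The clip is on the pin at scene (348,204), the bystanders are unmoved, and the gripper is clear.

```bash
python3 -c "
from station import arm
print(arm.observe()['time_s'],arm.hand_in())"
```

```text
the job is handed in; nothing more can be done
21.6667 None
```

I pushed the clip home on the pin with the orange-handled fork tool and laid the tool back where it had been. I handed the job in at 21.7 s; it reports no verdict.

- **Push:** I lined the fork up with the turned clip, engaged it, squared it to the box and pushed slowly. The last reading before the snap was about 10 N at the wrist, then it fell to near zero. I only read the force between moves, so a brief higher peak would not show.
- **Clip seating:** After the fork was withdrawn, the pictures show the pin head inside the clip. The networks put the seat and pin axis about 1.4 mm apart. Before withdrawal I measured 21–21.5 mm from pin to shoulder, against 22 mm expected.
- **Tool:** It lies flat and right way up, within about 1–2 mm of its starting place. The gripper is open and lifted clear.
- **Other things:** The spray bottle, tumbler, brush, dustpan and turquoise look-alike appear unmoved in the scene and side pictures.
- **Checks that disagreed:**
  - A rough side-camera estimate put the clip lips about 3 mm off line. The later wrist picture and the push itself showed the clip centred.
  - One scene-camera network reading, taken while the fork was still engaged, put the seat about 14 mm off the pin. Its confidence was low, about 0.43, and I did not rely on it.

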